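# Sweep bottle caps through the gate into the cap slot

### The arm

A 7-joint arm with a two-finger parallel gripper is mounted at the origin on a cart in front of the work surface, level with it; the furniture and walls round the work are solid. World frame = base frame: x ahead of the robot, y to its left, z up, the work surface at z = 0. Lengths are in m, angles in rad, forces in N, time in s.
With the tool pointing down it reaches from about 0.425 to 0.975 m from the base axis. Payload 16.7 kg.
Tool frame: the origin (TCP) lies midway between the tips of the shut fingers; the grasp point (between the pads) lies 19 mm behind it; y points along the fingers, x is the direction in which the jaws open and shut, and the axes are right-handed (so a half turn about y gives the same grasp; the last joint's range is limited). The gripper opens to 85 mm and grips with 20 to 120 N. Pads are 22 mm wide; open, the fingers measure 114 mm over their backs; the gripper's body (76 mm by 85 mm) begins 54 mm behind the grasp point. The pads swing forward as they close: fully open they stand 13 mm farther back than shut.
Start: joints at [1.073, 0.426, 0.074, 1.606, -0.034, 1.111, -0.067], TCP at [0.231, -0.634, 0.231] pointing down, gripper open.
Joint ranges: [-2.85, 2.85], [-0.5, 2.14], [-1.23, 1.37], [0.21, 2.46], [-1.02, 4.16], [0.16, 2.05], [-2.73, 2.73]. Speed limits (rad/s): [1.89, 1.89, 2.39, 2.39, 3.01, 3.01, 3.01].

### API

Orientations are given as a unit quaternion [x, y, z, w].
In Python, from bench import robot, cams, spotter gives the robot as it stands. The module is installed in compiled form; this text tells all that it offers.
- The arm moves only by the tool drive_tool, never from a script. Its argument "steps" is one flat list of numbers, 4 for each row, row after row: the shift along the tool's x, y, z in mm, then the turn about the tool's y in rad. A call has 1 to 12 rows; each row is the pose to reach, as a shift and turn from the pose commanded when the call began, along the tool's axes at that moment; what a row does not reach only later rows make up. A row lasts 1/12 s, in which the tool goes at most 41.7 mm and 7.16 degrees, less where a joint would pass 70% of its speed; a pose out of reach is approached as far as the arm can. A call with a gripper value outside its range is refused whole. "gripper" is the closure in counts, from 0 (fully open) to 255 (shut), set as the call begins (left out, the last holds). The fingers move at their own pace and stop on an object; "newtons" is the grip in N (left out, the last holds). Time passes only in rows, so rows that repeat a pose let the fingers close. It gives the time, the measured TCP pose, the force and the opening at its end, in the units of the state.
- robot.read_state(): the state, without advancing time (a new reading comes with each control period).
- cams.get_image(name): name is "scene" or "top" or "wrist"; returns (picture, depth): 480x640x3 uint8, red, green, blue; 480x640 float32, m along the optical axis (not along the pixel's ray), 0 where there is no reading.
- cams.get_calibration(name): a dict with "K" (3x3 intrinsics, pixels), "distortion" ([k1, k2, p1, p2, k3] as OpenCV has them; the pictures are not rectified), "rvec" (rotation vector, rad) and "tvec" (3), from world to camera coordinates, as OpenCV has them; the wrist camera has in their place "tool_from_camera" (4x4, takes a point from camera to tool coordinates, whose origin is the TCP and whose axes are the tool frame's). Camera axes: x right, y down, z forward; pixel columns grow to the right and rows downward; lengths in m; the calibration is good to about 2 mm. A picture is of the moment at which its call begins: read the wrist's pose just before it. get_calibration takes no time and is no camera call.
- robot.hand_in(): hands the job in, once; it reports no verdict.
Trained networks look in the newest picture that a camera, given by its name, has taken for a name from the list of things; names that differ only in an ending like _2 or _b are one class to them, and where a whole thing is asked for, a point or a joint stands for the part that bears it (a point fixed in the world has none). Each returns a list of dicts, best first, with "confidence" (0 to 1); they miss things now and then, are a little off and sometimes report something else, mostly with a low value. They report only what shows in the picture. A call takes as long as a camera call. They do not tell look-alikes from the thing itself.
- spotter.look_for(target, camera): "position" ([x, y, z] in m, in world coordinates, good to about 4 mm: the middle of the surface that is visible of it).
The state is a dict: "time_s": time; "joints": joint angles; "qvel": joint speeds; "joint_efforts": joint torques, N m; "eef_pos": TCP position; "ee_rot": TCP orientation; "wrist_force": force on the tool from outside, world axes, zero at the start; "torque": the same for the moment, N m; "opening": finger opening in m.
Only numpy, scipy, OpenCV 4.12 (cv2) and the standard library are available. Lean on these libraries where they do the work, as an engineer would, in place of code of your own. Each camera call takes 0.05 s, during which the arm holds its last target.

### The job

Load the cap slot for the next bottles: with the fingertips push the three loose caps one at a time through the gate between the orange posts into the white slot, the green one first, then the black, then the small red one, until all three lie in single file wholly inside the slot, past the posts. Slide them flat on the worktop without picking them up or tipping them, and leave everything else where it stands.

Things in the scene. Friction and masses are not known exactly. Their poses are not given: they have to be found in the camera images.
- cap_slot: Fixed white plastic guide on the worktop, no floor. Origin: middle of the gate, at worktop height; +x points through the gate into the slot. Gate: 54 mm gap between two orange posts (12 mm across, 22 high, centres at x 0, y +-33 mm). Slot behind it: 54 mm wide, x 0 to 150 mm, open above; rails 8 mm thick, 16 high, with 4 mm high flanges outside, out to 54 mm from the centre line
- slot_mouth (a point): Point on the worktop in the middle of the funnel mouth, 35 mm in front of the gate (at x -35 mm of cap_slot). Two white wings, 16 mm high and 8 mm thick, flare from the posts to here, where the mouth is about 115 mm wide
- slot_end (a point): Point on the worktop at the closed end of the slot, at the inner face of the cross wall, 150 mm behind the gate
- green_cap: Green ribbed screw cap, closed top up, 45 mm across, 22 mm high, loose on the worktop; origin: centre of its underside. 15 to 45 g, slides easily
- black_cap: Black ribbed screw cap, closed top up, 41 mm across, 24 mm high, loose on the worktop; origin: centre of its underside. 15 to 45 g, slides easily
- red_cap: Small red ribbed screw cap lying open side up like a cup, 40 mm across, 20 mm high, loose on the worktop; origin: centre of its underside. 15 to 45 g, slides easily
- yellow_cap: Bystander, loose on the worktop: open yellow screw cap, 52 mm across, 26 high; origin: centre of its underside
- connector: Bystander, loose on the worktop: red screw connector with white hose nipple, 27 mm across, 42 high; origin: centre of its underside
- petri: Bystander, loose on the worktop: small glass petri dish, 70 mm across, 17 high; origin: centre of its underside
- red_bottle: Bystander, loose on the worktop: clear glass bottle with red screw cap, 63 mm across, 130 high; origin: centre of its underside
- amber_bottle: Bystander, loose on the worktop: square brown dropper bottle with black top, 47 mm across, 132 high; origin: centre of its underside
- blue_cap: Bystander, loose on the worktop: tall blue screw cap, 53 mm across, 40 high; origin: centre of its underside
Mind the look-alikes: they are no part of the job. Of the things shaped like the green_cap, the green one is meant.

How it is judged:
By the outcome, as a careful person would: the job done as asked, in the order asked, and still so for the second after the job is handed in, with the robot touching nothing.
It also fails if it takes over 70 s, if anything falls off the work surface, if the arm or the gripper's body presses on something with over 40 N, if the wrist force passes 120 N, or if a joint passes its speed limit or range.

## Working session

There is one attempt and no reset: what is moved stays moved. The work goes in short steps, Python scripts to look and compute and a tool call to move; the robot and the scene stay as the last step left them, time stands still between calls to the robot, and variables do not carry over. Pictures are saved under pics/ and viewed, and the job is handed in when it is done.

Besides the shell and the picture viewer there is one more tool, called after "Call:" by a JSON object that holds its "method" and its "body", one argument or row to a line. drive_tool: Moves the arm, as the interface text tells. Its arguments: {"type":"object","properties":{"steps":{"type":"array"},"gripper":{"type":"number"},"newtons":{"type":"number"}},"required":["steps"]}

```bash
mkdir -p pics; cat > h.py <<'E'
import numpy as np, cv2
from bench import robot,cams,spotter
def und(name,u,v,z):
    c=cams.get_calibration(name);K=np.array(c['K']);d=np.array(c['distortion'])
    p=cv2.undistortPoints(np.array([[[u,v]]],float),K,d)[0,0]
    R=cv2.Rodrigues(np.array(c['rvec'],float))[0];t=np.array(c['tvec'],float).ravel()
    o=-R.T@t; r=R.T@np.array([p[0],p[1],1]); return o+r*(z-o[2])/r[2]
def proj(name,P):
    c=cams.get_calibration(name)
    return cv2.projectPoints(np.array(P,float).reshape(-1,3),np.array(c['rvec'],float),np.array(c['tvec'],float),np.array(c['K']),np.array(c['distortion']))[0][:,0]
def shot(name,fn):
    im,d=cams.get_image(name); cv2.imwrite('pics/'+fn,im[:,:,::-1]); np.save('pics/'+fn+'.npy',d); return im,d
E
python3 - <<'E'
from h import *
np.set_printoptions(precision=4,suppress=True)
s=robot.read_state();print(s)
shot('scene','s0.png');shot('top','t0.png')
for n in ['green_cap','black_cap','red_cap','cap_slot','slot_mouth','slot_end','yellow_cap','connector','blue_cap','petri','red_bottle','amber_bottle']:
    print(n,[(np.round(r['position'],3),round(r['confidence'],2)) for r in spotter.look_for(n,'top')])
E
```

```text
{'time_s': 0.0, 'joints': array([ 1.0725,  0.4267,  0.0738,  1.6066, -0.0341,  1.1108, -0.0671]), 'qvel': array([ 0.0003,  0.0009,  0.0006,  0.0006, -0.0003,  0.0003,  0.0011]), 'joint_efforts': array([  0.0006, -94.9826,   3.7614, -46.3505,   0.0193,   0.0102,
         0.    ]), 'eef_pos': array([ 0.2305, -0.634 ,  0.2306]), 'ee_rot': array([-0.5789,  0.4061, -0.4053,  0.5794]), 'wrist_force': array([0.0293, 0.2699, 0.6146]), 'torque': array([-0.0459,  0.0163, -0.03  ]), 'opening': 0.08535284673637519}
green_cap [(array([0.394, 0.246, 0.02 ]), 0.58)]
black_cap [(array([ 0.609, -0.013,  0.027]), 0.67)]
red_cap [(array([ 0.469, -0.019,  0.001]), 0.43)]
cap_slot [(array([0.517, 0.232, 0.006]), 0.9)]
slot_mouth [(array([0.517, 0.24 , 0.005]), 0.62)]
slot_end [(array([0.519, 0.233, 0.008]), 0.8)]
yellow_cap [(array([0.718, 0.079, 0.001]), 0.85)]
connector [(array([0.374, 0.102, 0.017]), 0.52), (array([0.517, 0.235, 0.008]), 0.43)]
blue_cap [(array([ 0.371, -0.235,  0.04 ]), 0.6), (array([0.372, 0.1  , 0.018]), 0.46)]
petri [(array([ 0.374, -0.153,  0.017]), 0.83)]
red_bottle [(array([ 0.469, -0.234,  0.09 ]), 0.56), (array([0.515, 0.241, 0.006]), 0.22)]
amber_bottle [(array([ 0.401, -0.352,  0.075]), 0.72)]
```

View pics/t0.png

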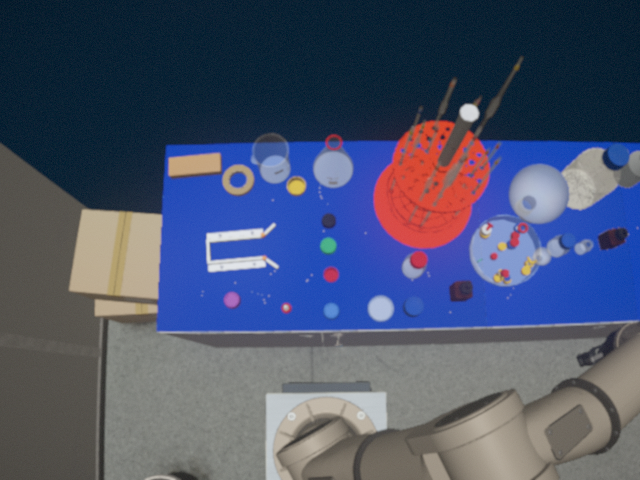

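View pics/s0.png

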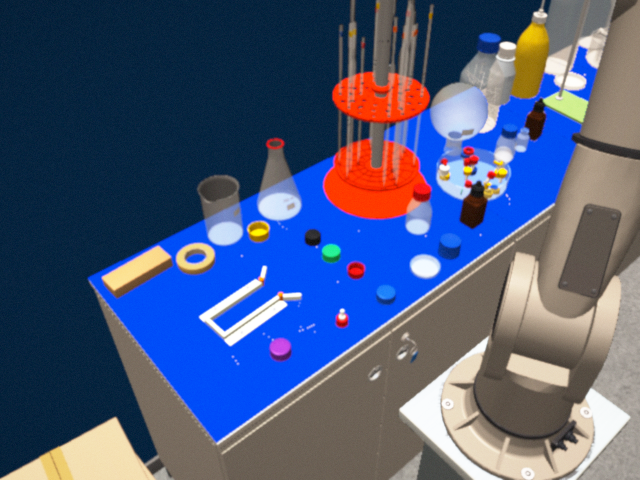

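```bash
python3 - <<'E'
from h import *
from scipy.spatial.transform import Rotation as R
s=robot.read_state();print(R.from_quat(s['ee_rot']).as_matrix().round(3), s['time_s'])
for k in ['K','distortion','rvec','tvec']: print(cams.get_calibration('top')[k])
print(cams.get_calibration('wrist'))
E
```

```text
[[ 0.342  0.     0.94 ]
 [-0.94   0.     0.342]
 [-0.    -1.     0.   ]] 0.7
[[573.76740541   0.         323.74130784]
 [  0.         573.76740541 242.09999303]
 [  0.           0.           1.        ]]
[-0.17784814  0.          0.          0.          0.        ]
[ 2.08132171 -2.11311833  0.24127456]
[0.00590123 0.54443928 1.45840333]
{'K': array([[405.91924382,   0.        , 313.96252124],
       [  0.        , 405.91924382, 247.44555154],
       [  0.        ,   0.        ,   1.        ]]), 'distortion': array([-0.06089723,  0.        ,  0.        ,  0.        ,  0.        ]), 'tool_from_camera': array([[ 9.99999379e-01, -9.50611160e-04,  5.82024157e-04,
        -8.13237948e-04],
       [-8.36283955e-04, -2.94650953e-01,  9.55604582e-01,
        -1.42043988e-01],
       [-7.36914407e-04, -9.55604475e-01, -2.94651565e-01,
         7.57960397e-02],
       [ 0.00000000e+00,  0.00000000e+00,  0.00000000e+00,
         1.00000000e+00]])}
```

```bash
python3 - <<'E'
from h import *
im=cv2.imread('pics/t0.png');d=np.load('pics/t0.png.npy')
cv2.imwrite('pics/t0z.png',cv2.resize(im[120:340,155:355],None,fx=3.6,fy=2.7*0+2.7,interpolation=cv2.INTER_CUBIC))
for n,u,v,z in [('black',329,221,.024),('green',328,245,.022),('red',331,275,.02),('blue?',332,311,0),('conn',287,308,.03),('yel',297,186,.026),('purple',232,300,.022),('stand base',423,200,.02),('standtop',442,165,.3),('standL',374,200,.0),('flask',333,168,.05),('redbot',419,260,.13),('amber',461,291,.1),('bluecap',414,306,.04),('petri',381,308,.01),('slotBL',208,235,0.01),('postU',265,234,.02),('postL',265,258,.02)]:
    print(n,und('top',u,v,z).round(4),d[v,u])
# depth-> height map max
c=cams.get_calibration('top')
def hgt(u,v):
    o=und('top',u,v,0);o1=und('top',u,v,1.0);
    R=cv2.Rodrigues(np.array(c['rvec']))[0]
    z0=(R@o+c['tvec'])[2];z1=(R@o1+c['tvec'])[2]
    t=(d[v,u]-z0)/(z1-z0);return (o+(o1-o)*t).round(3)
for u,v in [(468,113),(450,140),(440,165),(400,200),(519,62),(418,258),(334,145),(330,170),(270,150),(405,170),(455,85)]: print(u,v,hgt(u,v))
print(robot.read_state()['time_s'])
E
```

```text
black [ 0.6131 -0.0176  0.024 ] 1.5796152
green [ 0.546  -0.0138  0.022 ] 1.5668708
red [ 0.4633 -0.0205  0.02  ] 1.5638788
blue? [ 0.3682 -0.0218  0.    ] 1.5239702
conn [0.3745 0.0976 0.03  ] 1.51874
yel [0.7153 0.0699 0.026 ] 1.6238633
purple [0.3986 0.246  0.022 ] 1.5372308
stand base [ 0.6712 -0.2814  0.02  ] 1.3228915
standtop [ 0.6685 -0.2803  0.3   ] 1.3052422
standL [ 0.6792 -0.1458  0.    ] 1.6074908
flask [ 0.758  -0.0311  0.05  ] 1.5266412
redbot [ 0.4785 -0.2423  0.13  ] 1.4456401
amber [ 0.4016 -0.3522  0.1   ] 1.4556749
bluecap [ 0.3729 -0.2381  0.04  ] 1.5060211
petri [ 0.3729 -0.1534  0.01  ] 1.5278889
slotBL [0.5824 0.319  0.01  ] 1.5878433
postU [0.5801 0.1586 0.02  ] 1.5773023
postL [0.5128 0.158  0.02  ] 1.5539473
468 113 [ 0.675 -0.281  0.56 ]
450 140 [ 0.669 -0.269  0.444]
440 165 [ 0.665 -0.273  0.31 ]
400 200 [ 0.655 -0.209  0.074]
519 62 [ 0.731 -0.359  0.656]
418 258 [ 0.484 -0.241  0.126]
334 145 [ 0.81  -0.034  0.091]
330 170 [ 0.737 -0.022  0.091]
270 150 [0.813 0.144 0.054]
405 170 [ 0.698 -0.21   0.189]
455 85 [ 0.865 -0.323  0.323]
0.7
```

View pics/t0z.png

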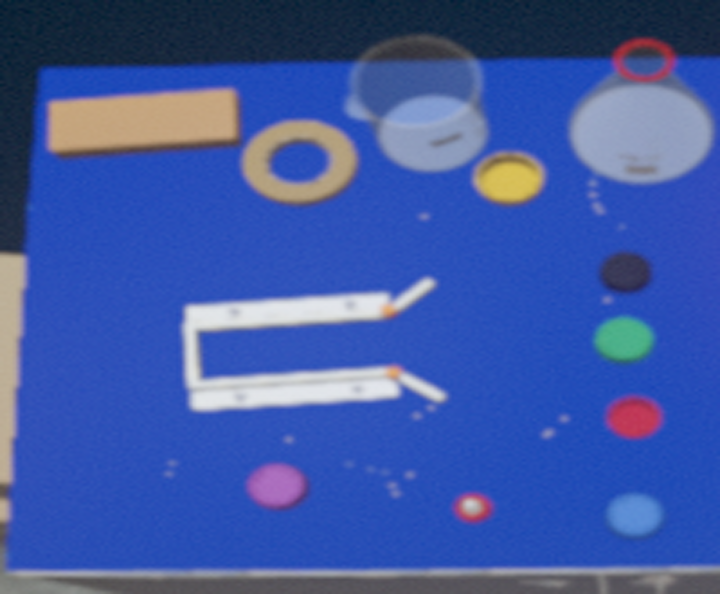

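Call:
{"method": "drive_tool", "body": {
  "steps": [-12,0,12,-0.04,-40,0,40,-0.13,-70,0,70,-0.23,-98,0,98,-0.33,-126,0,126,-0.43,-154,0,154,-0.53,-182,0,182,-0.63,-210,0,210,-0.72,-238,0,238,-0.8,-266,0,266,-0.87,-288,0,288,-0.9,-299,0,300,-0.9],
  "gripper": 195
}}

```text
time_s: 1.7
eef_pos: [0.4119, -0.2472, 0.2318]
ee_rot: [-0.698, 0.111, -0.112, 0.698]
wrist_force: [0.7, -0.7, 0.8]
opening: 0.0198
```

Call:
{"method": "drive_tool", "body": {
  "steps": [6,0,15,-0.05,18,0,46,-0.12,31,0,80,-0.2,44,5,114,-0.28,57,15,146,-0.32,68,28,176,-0.322,76,38,194,-0.322,76,40,196,-0.322,76,40,196,-0.322]
}}

```text
time_s: 2.45
eef_pos: [0.5448, -0.0881, 0.1903]
ee_rot: [-0.707, -0.001, 0.002, 0.707]
wrist_force: [0.0, -0.4, -0.6]
opening: 0.0197
```

```bash
cat >> h.py <<'E'
from scipy.spatial.transform import Rotation as Ro
def wshot(fn):
    s=robot.read_state(); im,d=cams.get_image('wrist'); cv2.imwrite('pics/'+fn,im[:,:,::-1])
    c=cams.get_calibration('wrist'); T=np.eye(4);T[:3,:3]=Ro.from_quat(s['ee_rot']).as_matrix();T[:3,3]=s['eef_pos']
    np.savez('pics/'+fn+'.npz',d=d,W=T@c['tool_from_camera'],K=c['K'],D=c['distortion']); return s,im,d
def wund(fn,u,v,z):
    q=np.load('pics/'+fn+'.npz');p=cv2.undistortPoints(np.array([[[u,v]]],float),q['K'],q['D'])[0,0]
    W=q['W'];o=W[:3,3];r=W[:3,:3]@np.array([p[0],p[1],1]);return o+r*(z-o[2])/r[2]
E
python3 - <<'E'
from h import *
s,im,d=wshot('w1.png');print(s['eef_pos'],s['ee_rot'],s['time_s'],s['opening'])
E
```

```text
[ 0.54480439 -0.08809181  0.19026956] [-7.06791357e-01 -5.68062173e-04  1.69086881e-03  7.07419816e-01] 2.45 0.019705141768668787
```

View pics/w1.png

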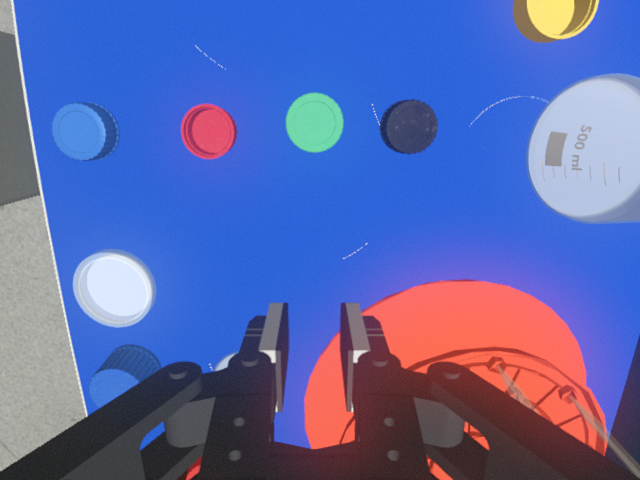

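```bash
python3 - <<'E'
from h import *
im=cv2.imread('pics/w1.png')
hsv=cv2.cvtColor(im,cv2.COLOR_BGR2HSV)
for n,u,v,z,r in [('black',409,126,.024,20.5),('green',315,123,.022,22.5),('red',208,131,.02,20)]:
    print(n,wund('w1.png',u,v,z).round(4))
    if n=='black': m=hsv[...,2]<95
    elif n=='green': m=(abs(hsv[...,0].astype(int)-75)<15)&(hsv[...,1]>80)
    else: m=((hsv[...,0]<10)|(hsv[...,0]>168))&(hsv[...,1]>100)
    m=m.astype(np.uint8);mm=np.zeros_like(m);mm[v-38:v+38,u-38:u+38]=m[v-38:v+38,u-38:u+38]
    k=max(cv2.findContours(mm,0,2)[0],key=cv2.contourArea)
    for z in (0,r and 0.024*0+{'black':.024,'green':.022,'red':.02}[n]):
        P=np.array([wund('w1.png',*p[0],z)[:2] for p in k]); print(z,cv2.minEnclosingCircle(P.astype(np.float32)),P.min(0),P.max(0))
E
```

```text
black [ 0.6144 -0.0137  0.024 ]
0 ((0.610657811164856, -0.013762228190898895), 0.018193045631051064) [ 0.59750356 -0.03176741] [0.61243872 0.00424296]
0.024 ((0.6059119701385498, -0.013631580397486687), 0.01688661053776741) [ 0.59370749 -0.03033668] [0.60756424 0.00307352]
green [ 0.5454 -0.012   0.022 ]
0 ((0.5447638034820557, -0.011839627288281918), 0.022713705897331238) [ 0.52260576 -0.03369756] [0.56681561 0.01043587]
0.022 ((0.5447750091552734, -0.011847131885588169), 0.021216824650764465) [ 0.52408345 -0.03225829] [0.56536709 0.00895398]
red [ 0.4656 -0.0176  0.02  ]
0 ((0.46015694737434387, -0.01816149242222309), 0.021403973922133446) [ 0.43883036 -0.03835317] [0.48128595 0.0018526 ]
0.02 ((0.46525803208351135, -0.01778818853199482), 0.020122090354561806) [ 0.44521463 -0.03676461] [0.48511559 0.0010219 ]
```

Call:
{"method": "drive_tool", "body": {
  "steps": [0,0,15,0,0,0,50,0,0,0,85,0,0,0,110,0,0,0,120,0,0,0,120,0,0,0,120,0]
}}

```text
time_s: 3.08
eef_pos: [0.5447, 0.0296, 0.1918]
ee_rot: [0.707, 0.0, 0.0, -0.707]
wrist_force: [0.1, -0.1, 0.4]
opening: 0.0202
```

```bash
python3 - <<'E'
from h import *
s,im,d=wshot('w2.png');print(s['eef_pos'],s['time_s'])
E
```

```text
[0.5446648  0.02964138 0.19177619] 3.0833
```

View pics/w2.png

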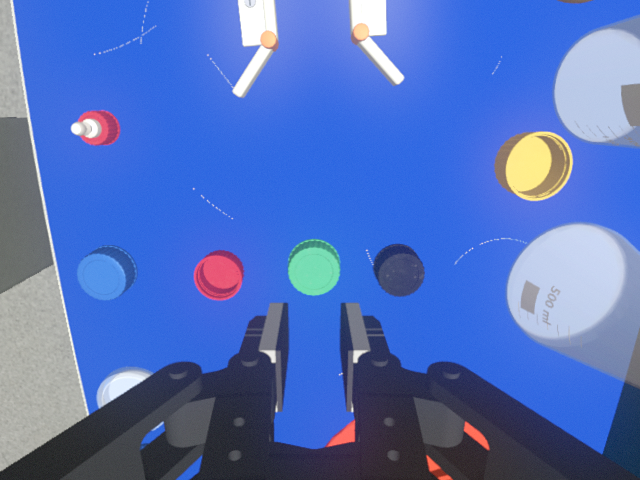

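```bash
python3 - <<'E'
from h import *
a=wund('w2.png',269,41,.022);b=wund('w2.png',361,33,.022);print(a,b,(a+b)/2,np.linalg.norm(a-b))
e=(b-a)[:2];e/=np.linalg.norm(e);print('into slot dir',(-e[1],e[0]), 'angle from +y',np.degrees(np.arctan2(e[1],e[0])))
for u,v in [(239,94),(401,80)]: print(wund('w2.png',u,v,.016))
# top view fit
for u,v in [(262.8,235.2),(264.7,257.8)]: print('top post',und('top',u,v,.022))
for u,v in [(210.6,241.9),(210.6,260.7)]: print('top back',und('top',u,v,.016))
for u,v,z in [(314,264,.022),(400,267,.024),(218,275,.02)]: print(wund('w2.png',u,v,z))
E
```

```text
[0.51356611 0.16165749 0.022     ] [0.57829249 0.16684861 0.022     ] [0.5459293  0.16425305 0.022     ] 0.06493421827001739
into slot dir (np.float64(-0.07994433978134971), np.float64(0.9967993291214255)) angle from +y 4.585366392984445
[0.48969557 0.12648354 0.016     ]
[0.60926459 0.13625306 0.016     ]
top post [0.5763024  0.16444313 0.022     ]
top post [0.51295957 0.15865655 0.022     ]
top back [0.56113336 0.3098531  0.016     ]
top back [0.50819769 0.30827105 0.016     ]
[ 0.54508145 -0.00487709  0.022     ]
[ 0.61506356 -0.0069158   0.024     ]
[ 0.46542705 -0.01518121  0.02      ]
```

Call:
{"method": "drive_tool", "body": {
  "steps": [0,0,-15,0,0,0,-50,-0.03,0,0,-80,-0.08,0,10,-94,-0.08,0,40,-94,-0.08,0,75,-94,-0.08,0,110,-94,-0.08,0,140,-94,-0.08,0,162,-94,-0.08,0,176,-94,-0.08,0,182,-94,-0.08,0,182,-94,-0.08],
  "gripper": 213
}}

```text
time_s: 4.13
eef_pos: [0.5436, -0.0641, 0.0081]
ee_rot: [-0.707, -0.027, 0.028, 0.707]
wrist_force: [-0.5, -0.7, 0.5]
opening: 0.0137
```

```bash
python3 - <<'E'
from h import *
s,im,d=wshot('w3.png');print(s['eef_pos'],s['time_s'],s['opening'])
E
```

```text
[ 0.54362279 -0.06409323  0.00808353] 4.1333 0.013726775858236444
```

View pics/w3.png

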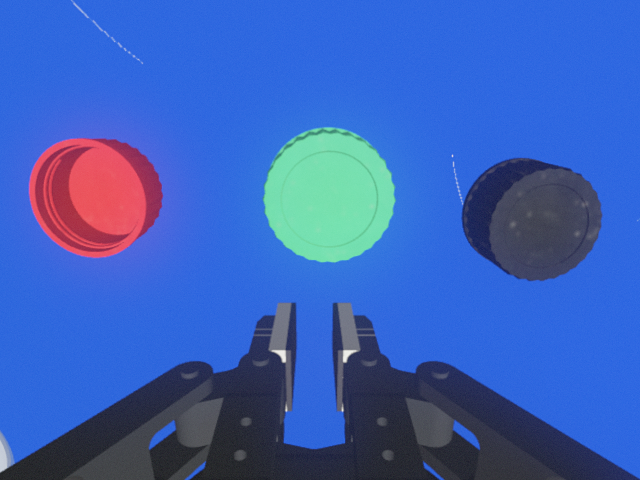

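Call:
{"method": "drive_tool", "body": {
  "steps": [3,0,4,0,5.5,0,10,0,5.5,0,17,0,6,0,24,0,7,0,32,0,8.5,0,42,0,10,0,53,0,11.5,0,64,0,13,0,75,0,14,0,84,0,14.5,0,90,0,14.5,0,92,0]
}}

```text
time_s: 5.18
eef_pos: [0.5517, 0.0315, 0.0093]
ee_rot: [-0.706, -0.029, 0.029, 0.707]
wrist_force: [0.2, -0.4, 0.9]
opening: 0.0141
```

```bash
python3 - <<'E'
from h import *
s,im,d=wshot('w4.png');print(s['eef_pos'],s['time_s'],s['opening'],s['wrist_force'])
E
```

```text
[0.55167912 0.03147009 0.00932468] 5.1833 0.014113694622314335 [ 0.19442925 -0.36087505  0.86447644]
```

View pics/w4.png

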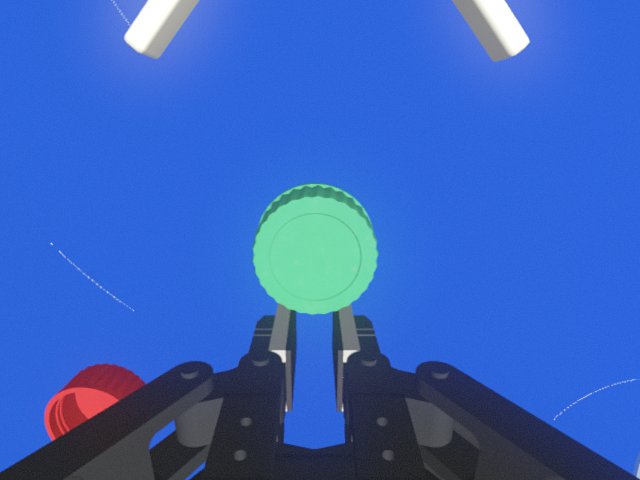

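Call:
{"method": "drive_tool", "body": {
  "steps": [0,0,4,0,0.5,0,11,0,1,0,20,0,2,0,30,0,3,0,40,0,4,0,50,0,4.5,0,60,0,5,0,70,0,5,0,79,0,5,0,85,0,5,0,88,0,5,0,89,0]
}}

```text
time_s: 6.23
eef_pos: [0.5494, 0.1196, 0.0093]
ee_rot: [-0.707, -0.028, 0.029, 0.707]
wrist_force: [0.3, -0.7, 0.5]
opening: 0.0142
```

```bash
python3 - <<'E'
from h import *
s,im,d=wshot('w5.png');print(s['eef_pos'],s['time_s'],s['opening'],s['wrist_force'])
E
```

```text
[0.54939966 0.11963481 0.00930875] 6.2333 0.014192679236092591 [ 0.29282094 -0.65103277  0.53042791]
```

View pics/w5.png

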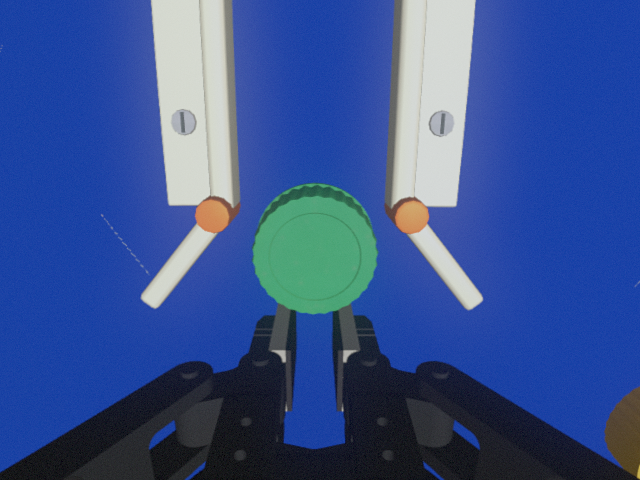

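Call:
{"method": "drive_tool", "body": {
  "steps": [-0.5,0,4,0,-1,0,12,0,-1,0,22,0,-1,0,33,0,-1,0,44,0,-1,0,55,0,-1,0,66,0,-1,0,77,0,-1,0,88,0,-1,0,98,0,-1,0,105,0,-1,0,108,0]
}}

```text
time_s: 7.28
eef_pos: [0.5397, 0.2282, 0.0094]
ee_rot: [-0.706, -0.029, 0.029, 0.707]
wrist_force: [-0.1, -0.2, -0.9]
opening: 0.0142
```

```bash
python3 - <<'E'
from h import *
s,im,d=wshot('w6.png');print(s['eef_pos'],s['time_s'],s['opening'],s['wrist_force'])
E
```

```text
[0.53967054 0.22816779 0.00936913] 7.2833 0.01415789397145192 [-0.05295541 -0.22812082 -0.85925871]
```

View pics/w6.png

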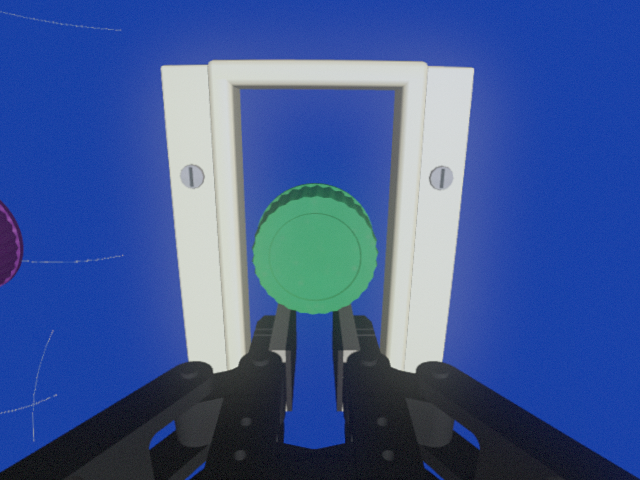

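Call:
{"method": "drive_tool", "body": {
  "steps": [0,0,4,0,0,0,10,0,0,0,16,0,0,0,20,0,0,0,21,0,0,0,15,0,0,-5,2,0,0,-30,-10,0,0,-65,-20,0,0,-100,-30,0,0,-130,-45,0,0,-140,-75,0]
}}

```text
time_s: 8.33
eef_pos: [0.5472, 0.153, 0.1542]
ee_rot: [-0.706, -0.031, 0.027, 0.707]
wrist_force: [1.4, 0.2, -0.9]
opening: 0.0143
```

Call:
{"method": "drive_tool", "body": {
  "steps": [4,0,-15,0,14,0,-45,-0.03,24,0,-78,-0.1,34,0,-110,-0.18,44,0,-142,-0.25,53,0,-172,-0.27,60,0,-198,-0.27,65,10,-212,-0.27,65,25,-215,-0.27,65,35,-215,-0.27,65,40,-215,-0.27,65,40,-215,-0.27]
}}

```text
time_s: 9.33
eef_pos: [0.6267, -0.0565, 0.108]
ee_rot: [-0.696, -0.123, 0.124, 0.697]
wrist_force: [0.3, 0.8, 0.4]
opening: 0.0138
```

```bash
python3 - <<'E'
from h import *
s,im,d=wshot('w7.png');print(s['eef_pos'],s['ee_rot'],s['time_s'],s['opening'],s['wrist_force'])
E
```

```text
[ 0.62669742 -0.05654202  0.1079647 ] [-0.69590906 -0.12262928  0.12418281  0.69659979] 9.3333 0.013755937078872866 [0.30539508 0.83944301 0.38777483]
```

View pics/w7.png

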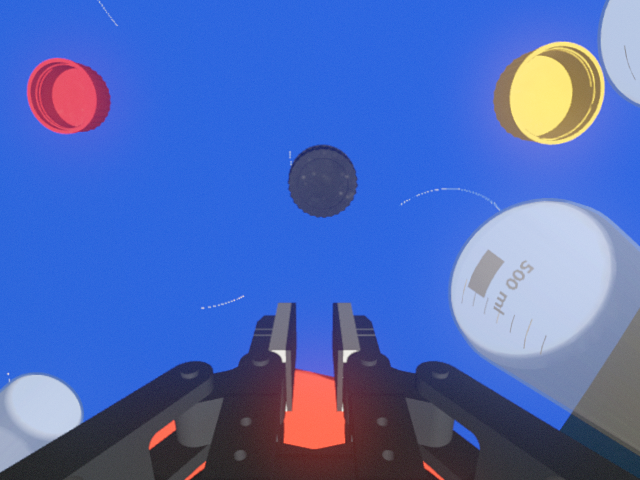

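```bash
python3 - <<'E'
from h import *
f='w7.png'
print('black',wund(f,322,184,.024)); 
for u,v in [(450,285),(530,200),(612,250),(490,355)]: print(wund(f,u,v,0).round(3))
d=np.load('pics/w7.png.npz')['d']; print(d[285,450:500:6],d[184,322],d[285,400])
print('red',wund(f,63,96,.02))
E
```

```text
black [ 0.61640493 -0.01429037  0.024     ]
[ 0.722 -0.051  0.   ]
[0.745 0.019 0.   ]
[0.815 0.009 0.   ]
[ 0.773 -0.09   0.   ]
[0.2556443  0.24695541 0.23978546 0.23409984 0.22952577 0.22509472
 0.22192597 0.21680702 0.21275721] 0.22753279 0.268603
red [ 0.46598756 -0.01729138  0.02      ]
```

Call:
{"method": "drive_tool", "body": {
  "steps": [2,10,-1,0,5,35,-2,0,5,62,-2,0,5,84,-2,0,5,96,-2,0,5,99,-2,0,5,99,-2,0]
}}

```text
time_s: 9.97
eef_pos: [0.6332, -0.057, 0.01]
ee_rot: [-0.696, -0.123, 0.124, 0.696]
wrist_force: [-0.4, -0.5, 0.2]
opening: 0.0142
```

```bash
python3 - <<'E'
from h import *
s,im,d=wshot('w8.png');print(s['eef_pos'],s['ee_rot'],s['time_s'],s['opening'],s['wrist_force'])
E
```

```text
[ 0.63317649 -0.05698544  0.0100327 ] [-0.69614111 -0.12306372  0.12352623  0.69640803] 9.9667 0.014190522936547642 [-0.38232985 -0.51801329  0.19499388]
```

View pics/w8.png

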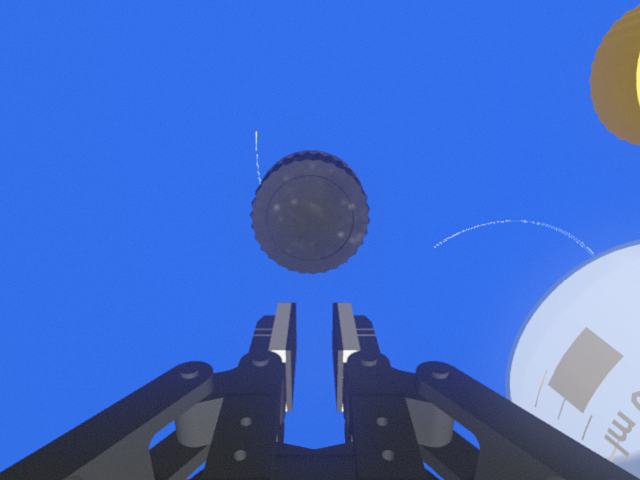

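Call:
{"method": "drive_tool", "body": {
  "steps": [0,0,4,0,0,0,10,0,0,0,16,0,-1,0,23,0,-2,0,32,0,-3.5,0,42,0,-5,0,52,0,-6.5,0,62,0,-8,0,72,0,-9,0,81,0,-10,0,87,0,-10,0,89,0]
}}

```text
time_s: 11.02
eef_pos: [0.5927, 0.0241, 0.0104]
ee_rot: [-0.696, -0.123, 0.124, 0.696]
wrist_force: [0.1, -0.6, -1.0]
opening: 0.014
```

```bash
python3 - <<'E'
from h import *
s,im,d=wshot('w9.png');print(s['eef_pos'],s['ee_rot'],s['time_s'],s['opening'],s['wrist_force'])
E
```

```text
[0.59273683 0.02410333 0.01036347] [-0.69610569 -0.12347666  0.12363264  0.69635145] 11.0167 0.013951552570782443 [ 0.12413167 -0.57424748 -0.96676974]
```

View pics/w9.png

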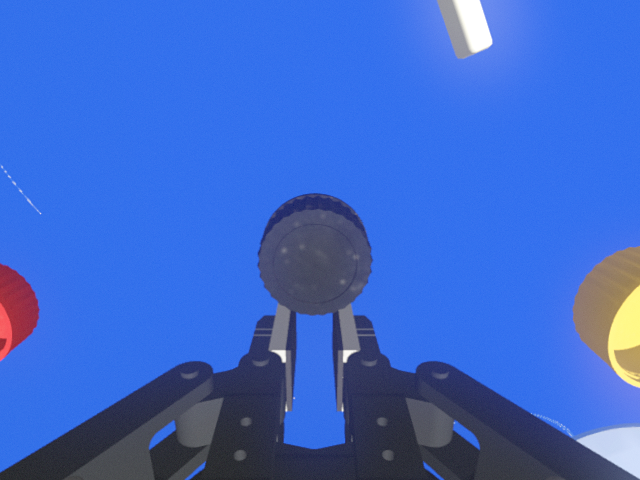

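Call:
{"method": "drive_tool", "body": {
  "steps": [-0.5,0,4,0,-1.5,0,12,0,-3,0,23,0,-4.5,0,35,0,-6,0,46,0,-7,0,56,0,-8,0,63,0,-9.5,0,68,0.06,-11,0,73,0.12,-12.2,0,78,0.18,-13,0,83,0.24,-13.5,0,86,0.27]
}}

```text
time_s: 12.07
eef_pos: [0.5507, 0.0999, 0.0104]
ee_rot: [-0.707, -0.027, 0.027, 0.707]
wrist_force: [0.5, -0.4, -0.4]
opening: 0.0143
```

```bash
python3 - <<'E'
from h import *
s,im,d=wshot('w10.png');print(s['eef_pos'],s['ee_rot'],s['time_s'],s['opening'],s['wrist_force'])
E
```

```text
[0.55071729 0.0998709  0.01040388] [-0.70653228 -0.02724355  0.02723213  0.70663168] 12.0667 0.014300733508783208 [ 0.52045385 -0.37540973 -0.36773026]
```

View pics/w10.png

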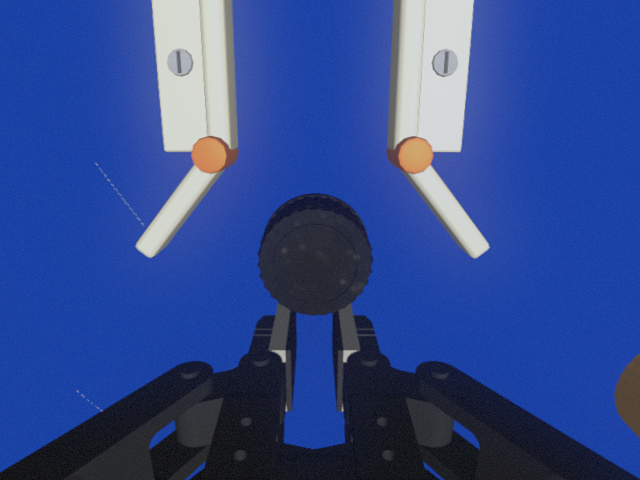

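Call:
{"method": "drive_tool", "body": {
  "steps": [-0.3,0,4,0,-0.5,0.5,12,0,-0.5,1,22,0,-0.5,1,32,0,-0.5,1,42,0,-0.5,1,52,0,-0.5,1,62,0,-0.5,1,72,0,-0.5,1,82,0,-0.5,1,90,0,-0.5,1,96,0,-0.5,1,98,0]
}}

```text
time_s: 13.12
eef_pos: [0.5427, 0.1979, 0.0094]
ee_rot: [-0.706, -0.029, 0.029, 0.707]
wrist_force: [-0.5, 0.2, 0.4]
opening: 0.014
```

```bash
python3 - <<'E'
from h import *
s,im,d=wshot('w11.png');print(s['eef_pos'],s['ee_rot'],s['time_s'],s['opening'],s['wrist_force'])
E
```

```text
[0.54268009 0.1979098  0.00937643] [-0.70637266 -0.0286899   0.02863777  0.70667845] 13.1167 0.013992382493861984 [-0.54663791  0.18826664  0.44404271]
```

View pics/w11.png

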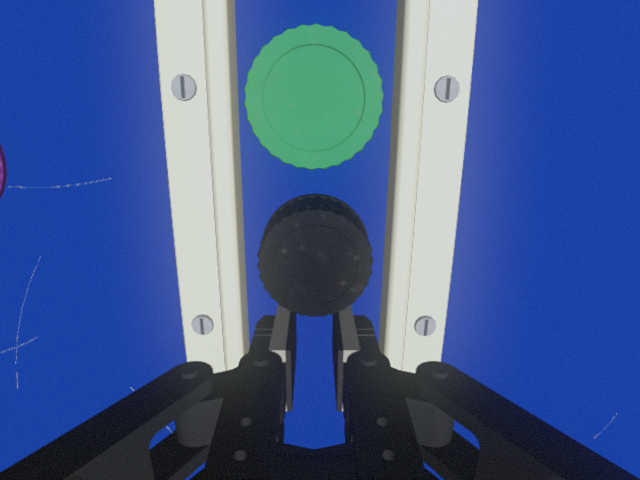

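Green and black are centred in the slot, ~10 mm apart. Push 17 mm further, then withdraw and head for the red cap.

Call:
{"method": "drive_tool", "body": {
  "steps": [0,0,4,0,0,0,9,0,0,0,13,0,0,0,16,0,0,0,17,0,0,0,11,0,0,-5,0,0,0,-30,-10,0,0,-65,-20,0,0,-100,-30,0,0,-130,-45,0,0,-140,-65,0]
}}

```text
time_s: 14.17
eef_pos: [0.5496, 0.1313, 0.1542]
ee_rot: [-0.706, -0.03, 0.026, 0.707]
wrist_force: [1.9, -0.4, 0.3]
opening: 0.0142
```

```bash
python3 - <<'E'
from h import *
s,im,d=wshot('w12.png');print(s['eef_pos'],s['ee_rot'],s['time_s'],s['opening'],s['wrist_force'])
E
```

```text
[0.54958765 0.13132111 0.15417735] [-0.70606981 -0.03022983  0.02648041  0.70700097] 14.1667 0.014222880106225246 [ 1.89674401 -0.36638649  0.34058965]
```

View pics/w12.png

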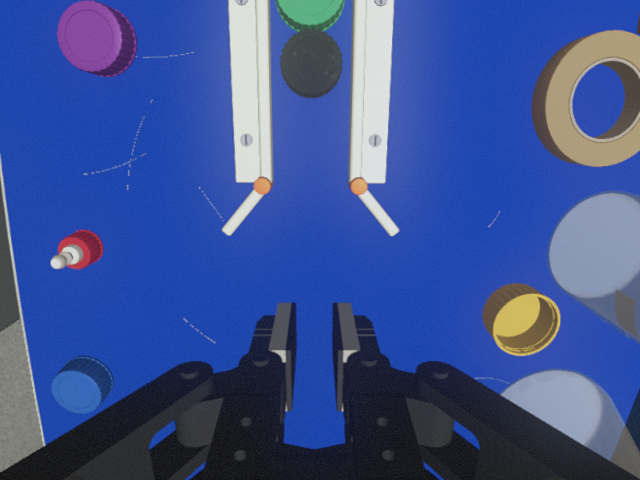

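Call:
{"method": "drive_tool", "body": {
  "steps": [-8,0,-12,0.03,-24,0,-36,0.12,-42,0,-64,0.22,-60,0,-92,0.32,-78,0,-120,0.42,-95,0,-146,0.5,-108,5,-166,0.517,-115,20,-176,0.517,-117,35,-179,0.517,-117,44,-179,0.517,-117,46,-179,0.517,-117,46,-179,0.517]
}}

```text
time_s: 15.22
eef_pos: [0.4452, -0.0558, 0.1028]
ee_rot: [-0.69, 0.154, -0.153, 0.69]
wrist_force: [0.8, -0.4, 0.3]
opening: 0.0143
```

```bash
python3 - <<'E'
from h import *
s,im,d=wshot('w13.png');print(s['eef_pos'],s['ee_rot'],s['time_s'],s['opening'],s['wrist_force'])
m=Ro.from_quat(s['ee_rot']).as_matrix();print(m[:,2],m[:,0])
E
```

```text
[ 0.44516476 -0.05582856  0.10277669] [-0.69027175  0.15392356 -0.1527915   0.69028053] 15.2167 0.014250430782835721 [ 0.80687609 -0.44469357  0.33029212]
[ 4.23436177e-01  9.05925875e-01 -3.35110938e-04] [ 0.90592459 -0.42343616 -0.00156556]
```

View pics/w13.png

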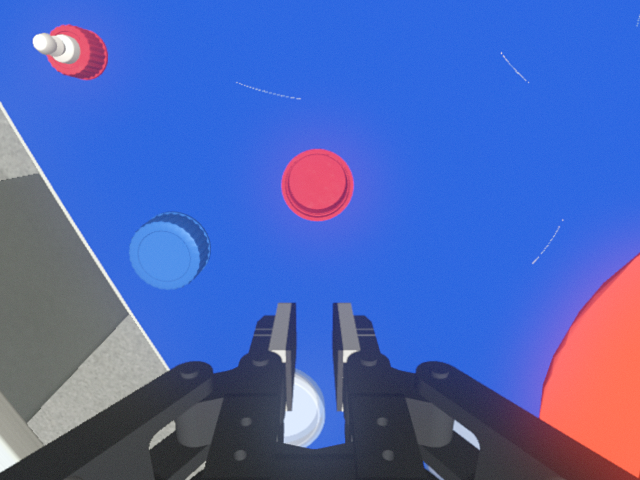

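Call:
{"method": "drive_tool", "body": {
  "steps": [1,10,-1,0,1,35,-1,0,1,60,-1,0,1,80,-1,0,1,91,-1,0,1,93,-1,0,1,93,-1,0]
}}

```text
time_s: 15.85
eef_pos: [0.446, -0.057, 0.0099]
ee_rot: [0.69, -0.153, 0.153, -0.69]
wrist_force: [0.3, -0.0, 0.2]
opening: 0.0137
```

```bash
python3 - <<'E'
from h import *
s,im,d=wshot('w14.png');print(s['eef_pos'],s['ee_rot'],s['time_s'],s['opening'],s['wrist_force'])
print(wund('w14.png',315,213,.02))
E
```

```text
[ 0.44602946 -0.05701964  0.00987187] [ 0.69034406 -0.15347725  0.15268498 -0.69033116] 15.85 0.013715436842884737 [ 0.32911656 -0.03857227  0.16540375]
[ 0.46625784 -0.01413369  0.02      ]
```

View pics/w14.png

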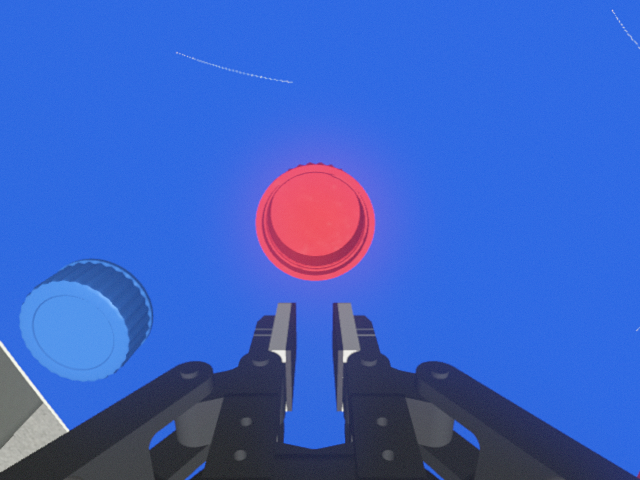

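Call:
{"method": "drive_tool", "body": {
  "steps": [0,0,4,0,0,0,10,0,0.5,0,16,0,1.5,0,23,0,3,0,32,0,4.5,0,42,0,6,0,52,0,8,0,62,0,9.5,0,72,0,11,0,81,0,12,0,87,0,12,0,89,0]
}}

```text
time_s: 16.9
eef_pos: [0.4955, 0.0194, 0.0103]
ee_rot: [-0.69, 0.153, -0.153, 0.691]
wrist_force: [-0.4, -0.5, -0.4]
opening: 0.014
```

```bash
python3 - <<'E'
from h import *
s,im,d=wshot('w15.png');print(s['eef_pos'],s['ee_rot'],s['time_s'],s['opening'],s['wrist_force'])
E
```

```text
[0.49546708 0.01939053 0.01030364] [-0.69020516  0.15286547 -0.15303126  0.69052909] 16.9 0.014027995786764998 [-0.39682762 -0.52469015 -0.44207417]
```

View pics/w15.png

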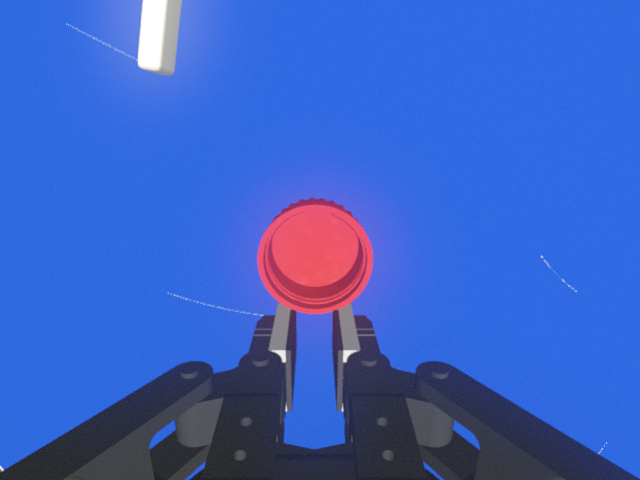

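Call:
{"method": "drive_tool", "body": {
  "steps": [0.5,0,4,0,1.5,0,12,0,2.5,0,22,0,4,0,34,0,5,0,46,0,6,0,56,0,7,0,64,0,7.5,0,69,0,7.8,0,71,0]
}}

```text
time_s: 17.7
eef_pos: [0.5322, 0.0803, 0.0103]
ee_rot: [-0.69, 0.153, -0.153, 0.69]
wrist_force: [-0.2, -0.1, -0.2]
opening: 0.014
```

Call:
{"method": "drive_tool", "body": {
  "steps": [1.4,0,2.2,-0.06,2.8,0,4.5,-0.129,4.2,0,7,-0.19,5.5,0,9.4,-0.258,6.8,0,12,-0.32,8,0,15,-0.388,9.2,0,18,-0.45,10.4,0,20.8,-0.517,10.4,0,21,-0.517]
}}

```text
time_s: 18.45
eef_pos: [0.5504, 0.0937, 0.0103]
ee_rot: [-0.706, -0.029, 0.029, 0.707]
wrist_force: [0.1, -0.2, -0.2]
opening: 0.0139
```

```bash
python3 - <<'E'
from h import *
s,im,d=wshot('w16.png');print(s['eef_pos'],s['ee_rot'],s['time_s'],s['opening'],s['wrist_force'])
E
```

```text
[0.55044963 0.09373189 0.01031572] [-0.70645595 -0.02932933  0.02927176  0.70654296] 18.45 0.01388068398451609 [ 0.08607209 -0.23186754 -0.18465916]
```

View pics/w16.png

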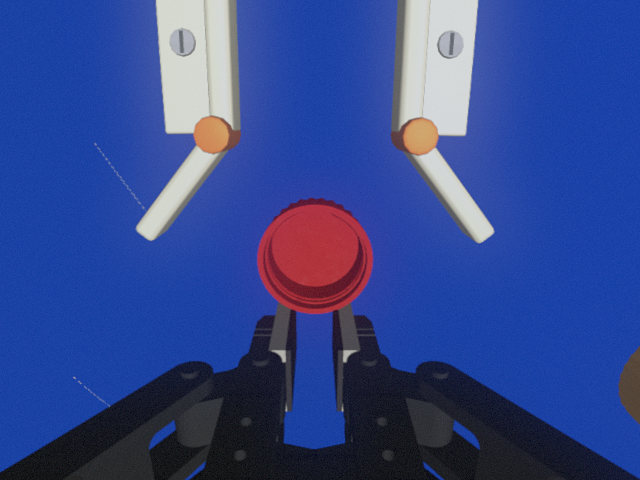

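Call:
{"method": "drive_tool", "body": {
  "steps": [0,0,4,0,0,0.5,11,0,0,1,19,0,0,1,28,0,0,1,37,0,0,1,46,0,0,1,55,0,0,1,63,0,0,1,70,0,0,1,75,0,0,1,78,0,0,1,79,0]
}}

```text
time_s: 19.5
eef_pos: [0.5438, 0.1731, 0.0093]
ee_rot: [-0.706, -0.028, 0.028, 0.707]
wrist_force: [0.2, -0.3, 0.3]
opening: 0.0142
```

```bash
python3 - <<'E'
from h import *
s,im,d=wshot('w17.png');print(s['eef_pos'],s['ee_rot'],s['time_s'],s['opening'],s['wrist_force'])
E
```

```text
[0.5437919  0.17314407 0.00933553] [-0.70649487 -0.02844822  0.02844971  0.70657364] 19.5 0.01415053541281207 [ 0.20548407 -0.34585167  0.31402576]
```

View pics/w17.png

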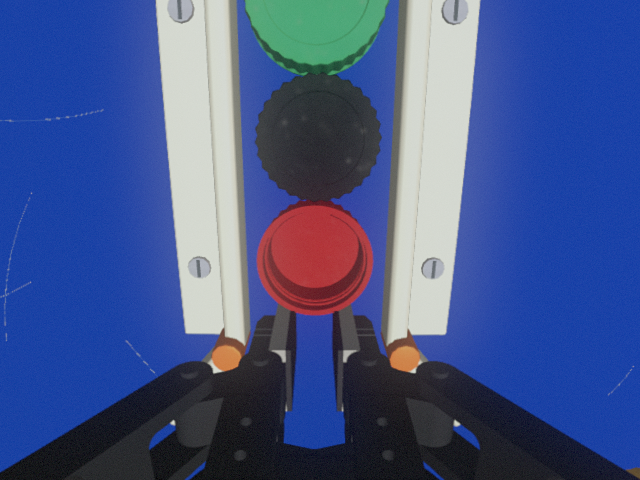

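Call:
{"method": "drive_tool", "body": {
  "steps": [0,0,-4,0,0,0,-12,0,0,-5,-18,0,0,-25,-25,0,0,-60,-30,0,0,-95,-35,0,0,-130,-42,0,0,-150,-46,0,0,-155,-48,0,0,-155,-48,0,0,-155,-48,0]
}}

```text
time_s: 20.47
eef_pos: [0.5475, 0.1238, 0.164]
ee_rot: [0.707, 0.028, -0.028, -0.706]
wrist_force: [-0.1, -1.0, 0.3]
opening: 0.014
```

```bash
python3 - <<'E'
from h import *
s,im,d=wshot('w18.png');print(s['eef_pos'],s['time_s'],s['wrist_force'])
shot('top','t18.png');shot('scene','s18.png')
im=cv2.imread('pics/t18.png');a=cv2.imread('pics/t0.png')
cv2.imwrite('pics/t18z.png',np.hstack([cv2.resize(x[130:330,160:360],None,fx=2,fy=2.5,interpolation=cv2.INTER_CUBIC) for x in (a,im)]))
E
```

```text
[0.54752135 0.12384151 0.16402945] 20.4667 [-0.08098379 -1.03071164  0.31213396]
```

View pics/w18.png

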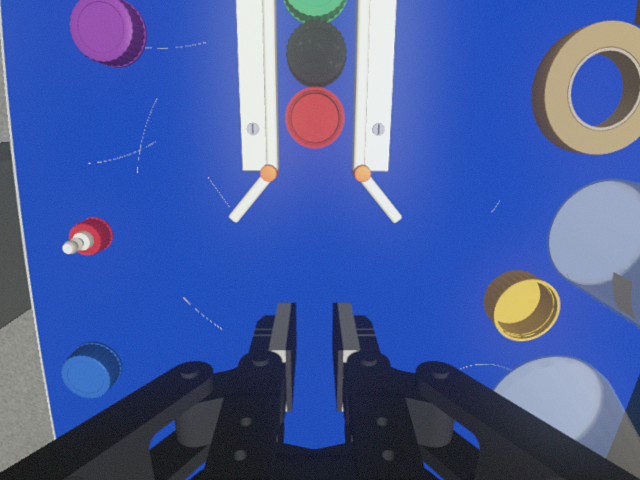

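View pics/t18.png

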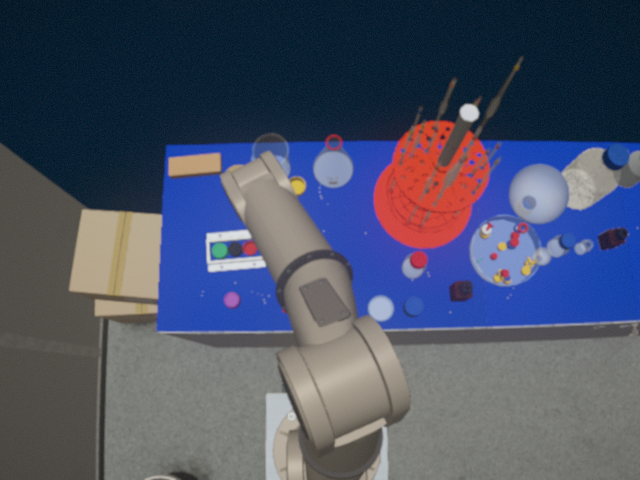

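View pics/s18.png

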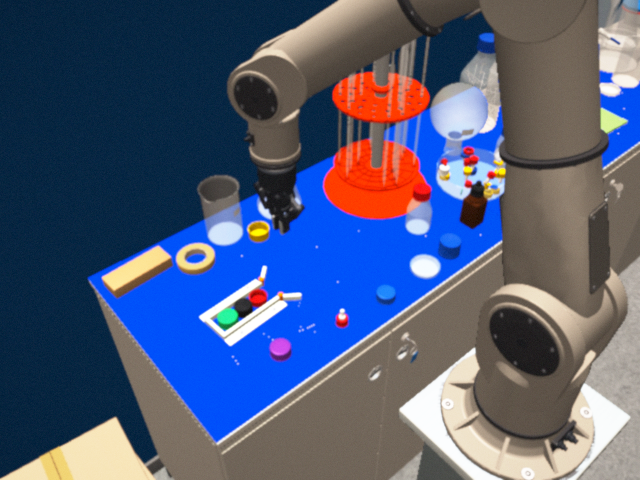

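All three caps lie flat in single file inside the slot, and the other objects are at their starting pixel positions.

```bash
python3 -c "
from h import *
print(robot.hand_in())"
```

```text
the job is handed in; nothing more can be done
None
```

The green, black and red caps were pushed through the gate in that order and lie flat in single file inside the white slot. I slid each one with nearly shut fingertips. I handed the job in at about 20.6 s, with the gripper raised clear of everything.

- **Position:** The last wrist picture shows the red cap's trailing edge roughly 15–20 mm past the gate line, clear of the orange posts. The black cap touches the red one, and the green one lies ahead of it. The top and scene pictures agree.
- **Bystanders:** By eye, the bystanders visible in the final top and scene pictures stand where they did at the start. The arm hid some of them in the top view.
- **Forces:** The wrist-force readings I took after each move stayed under about 2 N.

No check failed or disagreed. The green cap's spotter result landed on the purple look-alike, so I located the caps from pixels instead.

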